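# Pry open the ticket printer's cover

### The job

The ticket printer's paper roll has to be checked. Pick up the flat pry tool, push its blade into the slot under the front edge of the printer's cover, lever the cover up with it and push it back until it stands upright by itself; then lay the tool down on the counter, clear of the printer. Touch the printer only with the tool, never with the gripper, and leave everything else where it is.

Things in the scene. Friction and masses are not known exactly. Their poses are not given: they have to be found in the camera images.
- printer: Ticket printer, a grey plastic box fixed to the counter, 124 (x) x 140 (y) x 70 mm high: hollow housing 62 mm high, on top an 8 mm thick flat hinged cover. Origin: centre of the underside. Its -x side is the front, towards the robot (yaw within 0.45 rad); the hinge is at the back. Inside, the first 55 mm behind the 6 mm front wall are empty; then comes a fixed paper roll (top at 53 mm).
- pry_slot (a point): Middle of the mouth of the open slot under the cover's front edge, in the plane of the front face, 55 mm above the counter. The slot is 80 mm wide (y) and 14 mm high, from 48 mm (top of the low front wall) to 62 mm (underside of the closed cover). Axes as the printer's: +x leads into the slot.
- cover_hinge (a point): Middle of the cover's hinge line, at the back of the printer, 62 mm above the counter, level with the closed cover's underside and 120 mm behind the front face. The line runs along the printer's y.
- cover_edge (a point): Middle of the lower front edge of the cover, 120 mm from the hinge line; moves with the cover.
- cover (a joint): Angle of the cover: 0 closed, grows as its front edge rises, 1.57 upright, stop at 1.8 rad (leaning back). The cover weighs 90 g; the hinge is stiff (0.1 N m of friction), so the cover stays at any angle; lifting it at the front edge takes about 1.5 N.
- pry_tool: Loose flat pry tool, about 70 g, left or right of the printer, blade away from the robot (yaw within 0.4 rad): wooden handle 100 long, 18 wide, 20 mm high; straight steel blade 85 x 22 x 2.5 mm. Origin: underside, middle of the handle. x runs along the tool: handle -50 to +50 mm, blade to +135 mm, 10 mm above the underside; z up as it lies. Balances near x = +18 mm.
- blade_tip (a point): Middle of the front edge of the tool's blade, 135 mm ahead of the origin and 10 mm above the underside.
- handle (a point): Centre of the tool's handle, 10 mm above its underside.
- marker: Bystander: felt marker 140 mm long and 16 mm thick, lying on the other side of the printer from the tool, pointing away from the robot or nearly so.
- stapler: Bystander: black stapler, 36 x 150 x 46 mm, right of the printer.
- tape_roll: Bystander: roll of tape lying flat, 96 mm across, 25 mm high, on the left.
- thread_spool_1: Bystander: standing thread spool, 27 mm across, 46 mm high, far right.
- wood_clip_0: Bystander: small wooden clip, 62 x 10 x 12 mm, lying in front of the printer.
- wood_clip_1: Bystander: small wooden clip, 62 x 10 x 12 mm, lying in front of the printer, left of the other clip.
Not all that is in view belongs to the job. Leave any purple look-alike of the pry_tool alone.

How it is judged:
On the way:
1. the cover is levered up by the tool: open by more than 0.3 rad with the tool pressing on the printer (value of joint cover above 0.3 rad and contact force between pry_tool and printer above 0.2 N), for 0.1 s.
At the end, for the whole second after the job is handed in: The cover stands open by itself by more than 1.25 rad (about 72 degrees; upright is 1.57); the pry tool lies still on the counter, handle centre and blade tip less than 30 mm above it, not touching the printer (value of joint cover above 1.25 rad and velocity of joint cover below 0.1 rad/s and height (world z) of each of handle, blade_tip below 0.03 m and linear speed of pry_tool below 0.03 m/s and contact force between pry_tool and printer below 0.05 N).
It fails at once if the gripper or arm touches the printer (more than 1 N) (contact force between any of the fingers, the arm and printer above 1 N).
It fails at once if a bystander is moved by more than 30 mm (distance of any of marker, stapler, tape_roll, thread_spool_1, wood_clip_0, wood_clip_1 from where it was at the start of the episode above 0.03 m).
It also fails if it takes over 61 s, if anything falls off the work surface, if the arm or the gripper's body presses on something with over 40 N, if the wrist force passes 120 N, or if a joint passes its speed limit or range.

### The arm

A 6-joint arm with a two-finger parallel gripper is mounted at the origin on a cart in front of the work surface, level with it; the furniture and walls round the work are solid. World frame = base frame: x ahead of the robot, y to its left, z up, the work surface at z = 0. Lengths are in m, angles in rad, forces in N, time in s.
With the tool pointing down it reaches from about 0.425 to 0.95 m from the base axis. Payload 3.5 kg.
Tool frame: the origin (TCP) lies on the centre line of the jaws, within the pads' length; the fingertips stand 14 mm ahead of it and the grasp point (between the pads) lies 5 mm behind it (ctrl.tip_reach is the distance from the TCP to the fingertips, in m); z points along the fingers, y is the line along which they close (so a half turn about z gives the same grasp; the last joint's range is limited). The gripper opens to 85 mm and grips with 20 to 120 N. Pads are 22 mm wide; open, the fingers measure 114 mm over their backs; the gripper's body (76 mm by 85 mm) begins 54 mm behind the grasp point. The pads swing forward as they close: fully open they stand 13 mm farther back than shut.
Start: joints at [-1.303, 0.286, 1.577, -0, 1.279, -0.15], TCP at [0.274, -0.617, 0.245] pointing down, gripper open.
Joint ranges: [-2.77, 2.77], [-0.9, 2.22], [0.21, 2.48], [-1.53, 4.67], [0.24, 2.81], [-2.84, 2.84]. Speed limits (rad/s): [2.79, 2.79, 3.14, 3.14, 3.14, 3.14].

### API

Orientations are given as a unit quaternion [x, y, z, w].
In Python, from plant import get_state, imaging, workorder, ctrl gives the robot as it stands. The module is installed in compiled form; this text tells all that it offers.
- The arm moves only by the shell command python3 -m jog 'ROWS' [FORCE]. ROWS is JSON, a list of rows, each a list of 7 numbers: the closure, from 0 (fully open) to 1 (shut), then the shift along the tool's x, y, z in mm, then the turn, a rotation vector about the tool's x, y, z in rad. In form: [[gripper, tx, ty, tz, ax, ay, az], ...]. A call has 1 to 12 rows; each row is the pose to reach, as a shift and turn from the pose commanded when the call began, along the tool's axes at that moment; what a row does not reach only later rows make up. A row lasts 1/10 s, in which the tool goes at most 50 mm and 8.59 degrees, less where a joint would pass 70% of its speed; a pose out of reach is approached as far as the arm can. A call with a gripper value outside its range is refused whole. The fingers move at their own pace and stop on an object; FORCE is the grip in N (left out, the last holds). Time passes only in rows, so rows that repeat a pose let the fingers close. It gives the time, the measured TCP pose, the force, the opening and the grip force at its end, in the units of the state.
- get_state(): the state, without advancing time (a new reading comes with each control period).
- imaging.read_camera(name): name is "side" or "top" or "wrist"; returns a dict with "image" (420x560x3 uint8, blue, green, red), "fx", "fy", "cx", "cy" (pixels), "k1" (the pictures are not rectified: a ray, as slopes to the right and down, at radius r is drawn at 1 + k1 r^2 times it, then the intrinsics apply), "R" (3x3) and "t" (3): a world point X has camera coordinates R X + t; the wrist camera has in their place "tool_from_camera" (4x4, takes a point from camera to tool coordinates, whose origin is the TCP and whose axes are the flange's). Camera axes: x right, y down, z forward; pixel columns grow to the right and rows downward; lengths in m; the calibration is good to about 2 mm. A picture is of the moment at which its call begins: read the wrist's pose just before it. There is no depth.
- workorder.sign_off(): hands the job in; it is judged then, once.
The state is a dict: "time": time; "qpos": joint angles; "dq": joint speeds; "joint_efforts": joint torques, N m; "eef_pos": TCP position; "tcp_rot": TCP orientation; "contact_force": force on the tool from outside, world axes, zero at the start; "wrist_torque": the same for the moment, N m; "opening": opening from 0.0 (shut) to 1.0 (fully open); "finger_force": force on a finger pad.
Only numpy, scipy, OpenCV 4.12 (cv2) and the standard library are available. Lean on these libraries where they do the work, as an engineer would, in place of code of your own. Each camera call takes 0.05 s, during which the arm holds its last target. There are 200 camera calls.

## Working session

There is one attempt and no reset: what is moved stays moved. The work goes in short steps, Python scripts to look and compute and a shell command to move; the robot and the scene stay as the last step left them, time stands still between calls to the robot, and variables do not carry over. Pictures are saved under pics/ and viewed, at most 10 in all, crops included, and the job is handed in when it is done.

```bash
mkdir -p pics; python3 - <<'E'
from plant import get_state, imaging, ctrl
import cv2,json,numpy as np,pickle
s=get_state(); print(s['time'],s['eef_pos'],s['tcp_rot'],s['opening'],ctrl.tip_reach)
for n in ['top','side']:
    d=imaging.read_camera(n); cv2.imwrite(f'pics/{n}0.png',cv2.resize(d['image'],(800,600),interpolation=cv2.INTER_CUBIC))
    pickle.dump(d,open(n+'.pkl','wb')); print(n,d['fx'],d['fy'],d['cx'],d['cy'],d['k1'],(-d['R'].T@d['t']).round(3) if hasattr(d['R'],'T') else d['R'])
E
```

```text
0.0 [ 0.27376435 -0.61631451  0.24392642] [ 9.78260972e-01  2.07374201e-01 -4.92008559e-05 -1.18705629e-03] 1.0004302670966294 0.014
top 465.75021656731576 465.75021656731576 268.16000829495215 206.70316300925126 0.05080472489394838 [ 0.301 -0.077  1.513]
side 537.3536808164428 537.3536808164428 282.8877209105795 213.34751121245475 -0.11377120089983776 [ 0.137 -1.646  0.875]
```

View pics/top0.png

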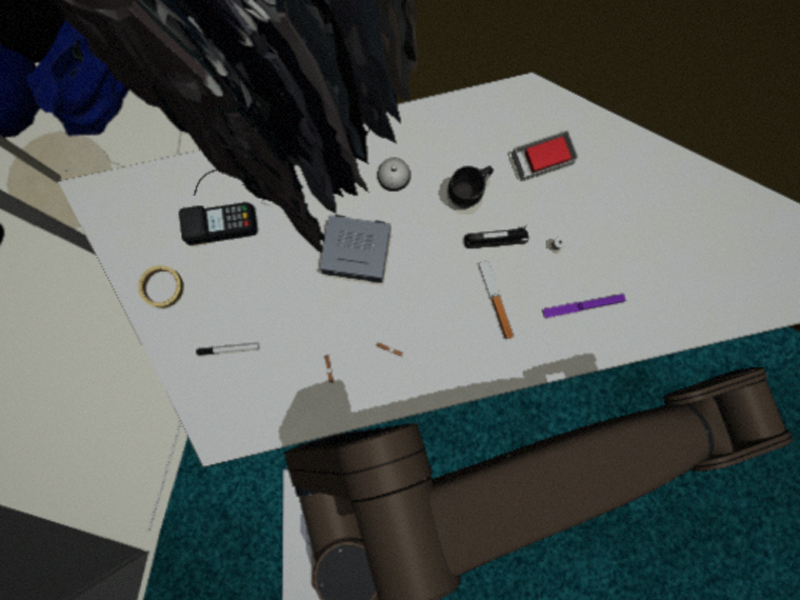

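View pics/side0.png

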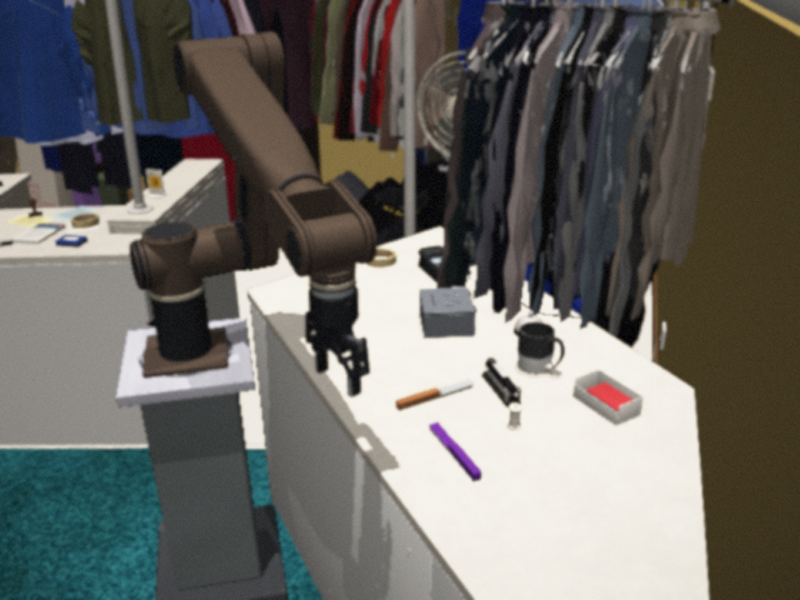

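The top view shows the printer at (355,248), the pry tool with its handle at (502,316) and tip at (485,262), the stapler at (496,237), the purple decoy at (585,305) and the marker at (228,349). I'll enlarge the area around the printer and tool.

```bash
python3 - <<'E'
import cv2,pickle
d=pickle.load(open('top.pkl','rb'))['image']
c=cv2.resize(d[140:245,215:375],None,fx=5,fy=5,interpolation=cv2.INTER_CUBIC); cv2.imwrite('pics/topc.png',c)
E
cat > h.py <<'E'
import cv2,numpy as np
def ray(d,u,v):
    p=np.array([(u-d['cx'])/d['fx'],(v-d['cy'])/d['fy']]);q=p.copy()
    for _ in range(20): q=p/(1+d['k1']*(q@q))
    R=np.array(d['R']);t=np.array(d['t']);return -R.T@t,R.T@np.array([*q,1])
def at(d,u,v,z):
    o,r=ray(d,u,v);return o+r*(z-o[2])/r[2]
def proj(d,X):
    c=np.array(d['R'])@np.array(X)+np.array(d['t']);q=c[:2]/c[2];q=q*(1+d['k1']*(q@q))
    return np.array([d['fx']*q[0]+d['cx'],d['fy']*q[1]+d['cy']])
E
```

```text
(no output)
```

View pics/topc.png

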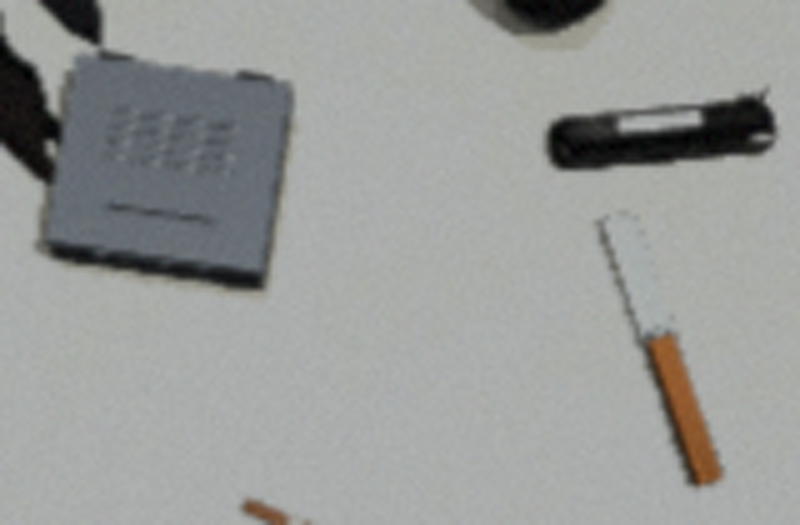

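The crop shows the cover corners at FL (52,243), FR (268,272), BR (292,82) and BL (76,57). The handle runs from (707,481) to (661,339) and the blade tip is at (618,214).

```bash
python3 - <<'E'
import pickle,numpy as np
from h import *
d=pickle.load(open('top.pkl','rb'))
P=lambda u,v,z: at(d,215+(u+.5)/5-.5,140+(v+.5)/5-.5,z)
c=[P(*p,.07) for p in [(52,243),(268,272),(292,82),(76,57)]]
for x in c: print(x.round(4))
print('sizes',[np.linalg.norm(c[i]-c[(i+1)%4]).round(4) for i in range(4)])
f=(c[2]+c[3]-c[0]-c[1]);s=c[0]+c[3]-c[1]-c[2]
print('yaw',np.arctan2(f[1],f[0]),np.arctan2(-s[0],s[1]),'centre',sum(c)/4,'front',(c[0]+c[1])/2)
a=P(707,481,.02);b=P(661,339,.02);t=P(618,214,.0115)
print('tool',a,b,t,np.linalg.norm(b-a),np.linalg.norm(t-b),np.arctan2(*(b-a)[[1,0]]),np.arctan2(*(t-a)[[1,0]]))
for n,u,v in [('stapL',548,140),('stapR',775,125),('clip',240,505)]: print(n,P(u,v,.02))
for n,u,v in [('clipA1',402,354),('clipA2',377,345),('clipB',328,356),('B2',331,380),('tape',160,286),('tr',395,175),('purp',545,313),('purp',625,297)]: print(n,at(d,u*.7,v*.7,.01))
E
```

```text
[0.5824 0.0651 0.07  ]
[ 0.5611 -0.0708  0.07  ]
[ 0.6836 -0.0884  0.07  ]
[0.7028 0.0491 0.07  ]
sizes [np.float64(0.1375), np.float64(0.1238), np.float64(0.1388), np.float64(0.1215)]
yaw -0.13746791292195681 -0.14726952213414157 centre [ 0.63247731 -0.01125823  0.07      ] front [ 0.57172782 -0.00285412  0.07      ]
tool [ 0.42838693 -0.34900551  0.02      ] [ 0.52084415 -0.3238014   0.02      ] [ 0.60549707 -0.30075422  0.0115    ] 0.09583102114495011 0.08814498720875345 0.26613625159995963 0.26598147456224425
stapL [ 0.65415772 -0.25575692  0.02      ]
stapR [ 0.66090545 -0.40421821  0.02      ]
clip [ 0.41867426 -0.04974244  0.02      ]
clipA1 [ 0.39511079 -0.10968104  0.01      ]
clipA2 [ 0.4164741  -0.05370494  0.01      ]
clipB [0.3938956  0.05713913 0.01      ]
B2 [0.34016172 0.05071792 0.01      ]
tape [0.56145191 0.43922466 0.01      ]
tr [ 0.81447966 -0.10293719  0.01      ]
purp [ 0.48182006 -0.43545672  0.01      ]
purp [ 0.51483255 -0.61680565  0.01      ]
```

```bash
cat >> h.py <<'E'
from scipy.spatial.transform import Rotation as Ro
from plant import get_state
def Rt(yaw,pitch=0): # pitch>0: gripper x axis tilts up
    return Ro.from_euler('z',yaw)*Ro.from_euler('y',-pitch)*Ro.from_euler('x',np.pi)
def delta(pos,yaw,pitch=0):
    s=get_state();R0=Ro.from_quat(s['tcp_rot']);t=R0.inv().apply(np.array(pos)-s['eef_pos'])*1000
    print('t',t.round(1),'rv',(R0.inv()*Rt(yaw,pitch)).as_rotvec().round(3))
    return t
E
python3 - <<'E'
from h import *
delta([.4943,-.331,.10],.266)
E
```

```text
t [ 317.3 -171.   144.5] rv [-0.002 -0.     0.152]
```

```bash
python3 -m jog '[[0.3,45,-24,20,0,0,0.02],[0.4,90,-48,41,0,0,0.05],[0.4,135,-73,61,0,0,0.08],[0.4,180,-97,82,0,0,0.1],[0.4,225,-121,102,0,0,0.12],[0.4,270,-146,123,0,0,0.15],[0.4,317,-171,144,0,0,0.152],[0.4,317,-171,144,0,0,0.152],[0.4,317,-171,144,0,0,0.152],[0.4,317,-171,144,0,0,0.152]]' 110; python3 - <<'E'
from h import *
from plant import imaging
delta([.4943,-.331,.017],.266)
s=get_state(); d=imaging.read_camera('wrist'); T=np.array(d['tool_from_camera'])
W=np.eye(4);W[:3,:3]=Ro.from_quat(s['tcp_rot']).as_matrix();W[:3,3]=s['eef_pos']
M=np.linalg.inv(W@T);d['R']=M[:3,:3];d['t']=M[:3,3]
import pickle;pickle.dump(d,open('wrist.pkl','wb'))
im=d['image'].copy()
for x,y,z in [(-.05,0,.02),(.05,0,.02),(.135,0,.0115),(.02,0,.02)]:
    c,q=np.cos(.266),np.sin(.266);X=[.475+c*x-q*y,-.3363+q*x+c*y,z];p=proj(d,X);print(p);cv2.circle(im,tuple(int(v) for v in p),3,(0,255,0),1)
cv2.imwrite('pics/w0.png',im)
E
```

```text
time: 1.1
eef_pos: [0.4942, -0.3312, 0.1006]
tcp_rot: [0.991, 0.134, -0.001, -0.0]
contact_force: [0.2, -0.3, -0.8]
opening: 0.599
finger_force: 0.0
t [ 0.3 -0.1 83.6] rv [-0.001  0.001  0.002]
[280.53699231 319.12973644]
[280.76894933 176.89959932]
[281.00549332  24.94546429]
[280.69294338 223.4550629 ]
```

View pics/w0.png

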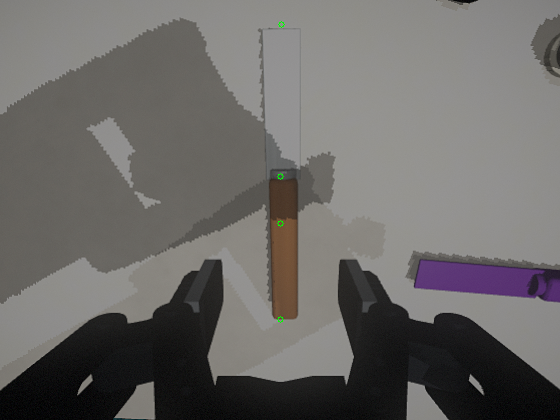

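The wrist view confirms the tool pose: the handle spans rows 170–319 at column 283 and the tip is at row 28, within about 2 mm of the estimate. I'll descend, close the gripper and lift.

```bash
python3 -m jog '[[0.4,0,1,40,0,0,0],[0.4,0,1,70,0,0,0],[0.4,0,1,83,0,0,0],[0.4,0,1,83,0,0,0],[1,0,1,83,0,0,0],[1,0,1,83,0,0,0],[1,0,1,83,0,0,0],[1,0,1,83,0,0,0],[1,0,1,83,0,0,0],[1,0,1,83,0,0,0]]' 110; python3 -m jog '[[1,0,0,-20,0,0,0],[1,0,0,-50,0,0,0],[1,0,0,-80,0,0,0],[1,0,0,-80,0,0,0],[1,0,0,-80,0,0,0]]'
python3 - <<'E'
from h import *
X=np.array([.99,-.1415,0]);F=np.array([.571,-.0025,0])
delta(F+X*-.145+np.array([0,0,.10]),-.142)
E
```

```text
time: 2.15
eef_pos: [0.4958, -0.3344, 0.0209]
tcp_rot: [0.991, 0.133, 0.001, 0.002]
contact_force: [-1.3, -0.2, 7.2]
opening: 0.176
finger_force: 109.1
time: 2.65
eef_pos: [0.4948, -0.3331, 0.099]
tcp_rot: [0.991, 0.133, 0.001, 0.001]
contact_force: [-0.0, 1.2, -1.8]
opening: 0.177
finger_force: 108.2
t [  27.3 -356.5   -1.5] rv [ 0.001 -0.001  0.408]
```

```bash
python3 -m jog '[[1,3,-40,0,0,0,0.1],[1,6,-80,0,0,0,0.2],[1,9,-120,0,0,0,0.3],[1,12,-160,0,0,0,0.408],[1,16,-200,0,0,0,0.408],[1,19,-240,0,0,0,0.408],[1,23,-280,0,0,0,0.408],[1,26,-320,0,0,0,0.408],[1,30,-356,0,0,0,0.408],[1,31,-356,0,0,0,0.408],[1,31,-356,0,0,0,0.408]]'
python3 - <<'E'
from h import *
from plant import imaging
import pickle
X=np.array([.99,-.1415,0]);Y=np.array([.1415,.99,0]);F=np.array([.571,-.0025,0])
s=get_state();p=s['eef_pos']-F;print('TCP in slot frame',p@X,p@Y,p[2])
d=imaging.read_camera('side');pickle.dump(d,open('side1.pkl','wb'))
im=d['image'];g=proj(d,s['eef_pos']);print(g)
f=proj(d,F+[0,0,.055]);u0,v0=int((g[0]+f[0])/2)-70,int((g[1]+f[1])/2)-52
print(u0,v0);cv2.imwrite('pics/s1.png',cv2.resize(im[v0:v0+105,u0:u0+140],(800,600),interpolation=cv2.INTER_CUBIC))
tip=s['eef_pos']+Ro.from_quat(s['tcp_rot']).apply([.1145,0,.011])
for n,Z in [('tip',tip),('slotR',F-Y*.04+[0,0,.062]),('FR top',F-Y*.07+[0,0,.07]),('FR bot',F-Y*.07)]: q=proj(d,Z);print(n,q,((q-[u0,v0]+.5)*40/7))
d=imaging.read_camera('top');pickle.dump(d,open('top1.pkl','wb'));q=proj(d,tip);print('top',q)
cv2.imwrite('pics/t1.png',cv2.resize(d['image'][145:250,190:330],(800,600),interpolation=cv2.INTER_CUBIC));print((q-[190,145]+.5)*40/7)
E
```

```text
time: 3.75
eef_pos: [0.4298, 0.0194, 0.0969]
tcp_rot: [0.998, -0.07, -0.001, 0.0]
contact_force: [-0.1, 0.7, -0.9]
opening: 0.174
finger_force: 108.3
TCP in slot frame -0.1429300487593095 0.0017285265287223343 0.09687419913790105
[253.22335527 204.68839311]
203 157
tip [286.14559456 206.04996751] [477.97482608 283.14267146]
slotR [295.64831449 216.98090744] [532.27608282 345.60518537]
FR top [296.69649954 218.7304012 ] [538.26571163 355.60229257]
FR bot [296.6229599  236.97650276] [537.84548516 459.86573006]
top [244.39012063 199.27430862]
[313.65783215 312.99604924]
```

View pics/s1.png

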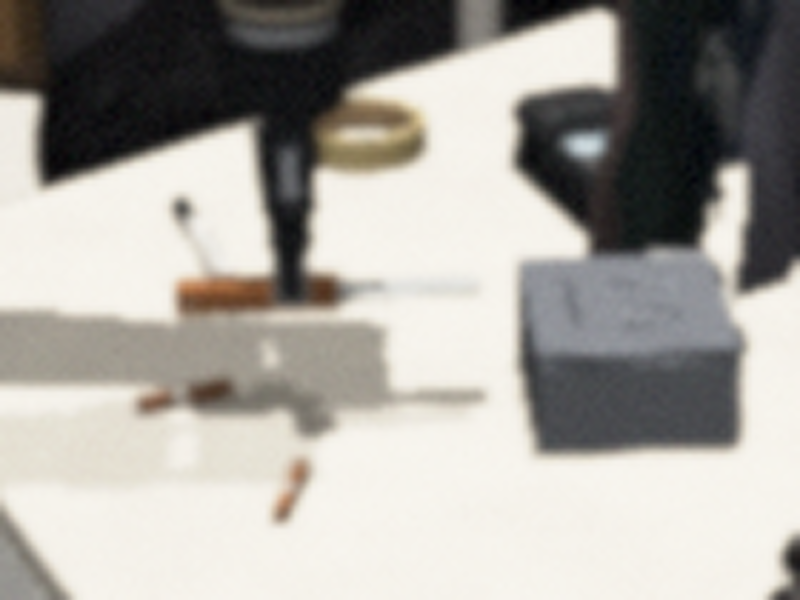

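View pics/t1.png

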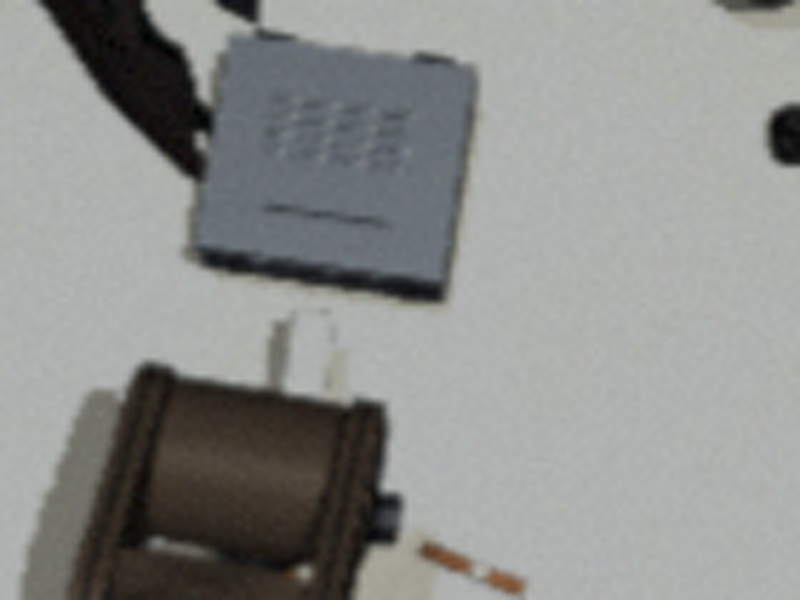

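The side crop shows the blade level with its tip at (480,289), handle ends at (180,297) and (337,290), and the cover's front right corner near (530,353). In the top crop the tip is at (311,312), lined up with the slot.

```bash
python3 - <<'E'
from h import *
import pickle
d=pickle.load(open('side1.pkl','rb'));s=get_state()
X=np.array([.99,-.1415,0]);Y=np.array([.1415,.99,0]);F=np.array([.571,-.0025,0])
P=lambda Z:((proj(d,Z)-[203,157]+.5)*40/7).round(1)
R=Ro.from_quat(s['tcp_rot'])
for z in (.011,.015): print(z,[P(s['eef_pos']+R.apply([x,0,z])) for x in (-.0705,.0295,.1145)])
for n,x,y in [('FL',0,.07),('FR',0,-.07),('BR',.124,-.07),('BL',.124,.07)]: print(n,P(F+X*x+Y*y+[0,0,.07]),P(F+X*x+Y*y))
E
```

```text
0.011 [array([175.8, 296.9]), array([340.7, 289.2]), array([479.9, 282.8])]
0.015 [array([176.1, 302.9]), array([340.9, 295.2]), array([480. , 288.7])]
FL [511.9 258.3] [511.9 357.5]
FR [538.3 355.6] [537.8 459.9]
BR [744.9 345.3] [741.  449.1]
BL [705.4 249.3] [702.5 348. ]
```

```bash
python3 -m jog '[[1,0,0,15,0,0,0],[1,0,0,30,0,0,0],[1,0,0,30,0,0,0],[1,10,0,30,0,0,0],[1,20,0,30,0,0,0],[1,30,0,30,0,0,0],[1,36,0,30,0,0,0],[1,36,0,30,0,0,0]]'; python3 -m jog '[[1,9,0,0,0,0,0],[1,18,0,0,0,0,0],[1,27,0,0,0,0,0],[1,30,0,0,0,0,0],[1,30,0,0,0,0,0]]'
cat > st.py <<'E'
from h import *
X=np.array([.99,-.1415,0]);Y=np.array([.1415,.99,0]);F=np.array([.571,-.0025,0])
s=get_state();p=s['eef_pos']-F;R=Ro.from_quat(s['tcp_rot']);tip=s['eef_pos']+R.apply([.1145,0,.012])-F
print('TCP slot frame',np.round([p@X,p@Y,p[2]],4),'tip',np.round([tip@X,tip@Y,tip[2]],4),'F',np.round(s['contact_force'],1),'T',np.round(s['wrist_torque'],2))
E
python3 st.py
```

```text
time: 4.65
eef_pos: [0.4681, 0.0133, 0.0689]
tcp_rot: [0.997, -0.071, 0.001, 0.0]
contact_force: [0.2, 0.1, -1.5]
opening: 0.175
finger_force: 108.3
time: 5.15
eef_pos: [0.4968, 0.0092, 0.0684]
tcp_rot: [0.997, -0.071, 0.0, 0.0]
contact_force: [0.4, 0.6, -0.4]
opening: 0.174
finger_force: 108.3
TCP slot frame [-0.0751  0.0011  0.0684] tip [0.0394 0.0011 0.0564] F [ 0.4  0.6 -0.4] T [0.01 0.01 0.02]
```

```bash
python3 -m jog '[[1,0,0,-6,0,0,0],[1,1,0,-13,0,0,0],[1,2,0,-20,0,0,0],[1,4,0,-28,0,0,0],[1,6,0,-35,0,0,0],[1,10,0,-43,0,0,0],[1,14,0,-50,0,0,0],[1,14,0,-50,0,0,0],[1,14,0,-50,0,0,0]]'; python3 st.py; python3 - <<'E'
from plant import imaging
import cv2
d=imaging.read_camera('side')['image'];cv2.imwrite('pics/s2.png',cv2.resize(d[157:262,203:343],(800,600),interpolation=cv2.INTER_CUBIC))
E
```

```text
time: 6.05
eef_pos: [0.5114, 0.0071, 0.1192]
tcp_rot: [0.997, -0.071, 0.002, 0.0]
contact_force: [-0.1, 0.7, -1.5]
opening: 0.175
finger_force: 108.3
TCP slot frame [-0.0604  0.0011  0.1192] tip [0.0542 0.0011 0.1076] F [-0.1  0.7 -1.5] T [-0.04  0.03  0.  ]
```

View pics/s2.png

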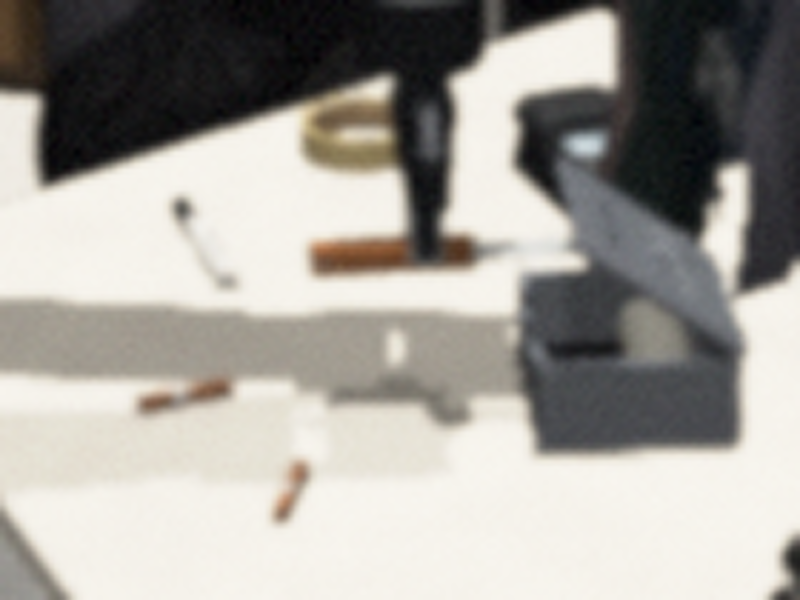

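The side crop shows the cover raised about 0.6 rad on the blade tip, with the gripper well clear. I'll continue along the arc.

```bash
python3 -m jog '[[1,5,0,-7,0,0,0],[1,10,0,-12,0,0,0],[1,16,0,-18,0,0,0],[1,23,0,-22,0,0,0],[1,30,0,-26,0,0,0],[1,37,0,-29,0,0,0],[1,45,0,-31,0,0,0],[1,53,0,-33,0,0,0],[1,61,0,-34,0,0,0],[1,68,0,-34,0,0,0],[1,68,0,-34,0,0,0],[1,68,0,-34,0,0,0]]'; python3 st.py; python3 - <<'E'
from plant import imaging
import cv2
d=imaging.read_camera('side')['image'];cv2.imwrite('pics/s3.png',cv2.resize(d[157:262,203:343],(800,600),interpolation=cv2.INTER_CUBIC))
E
```

```text
time: 7.3
eef_pos: [0.5778, -0.0023, 0.1522]
tcp_rot: [0.997, -0.071, 0.0, -0.0]
contact_force: [-0.4, 0.0, -1.3]
opening: 0.174
finger_force: 108.3
TCP slot frame [0.0067 0.0012 0.1522] tip [0.1212 0.0012 0.1403] F [-0.4  0.  -1.3] T [ 0.07  0.02 -0.03]
```

View pics/s3.png

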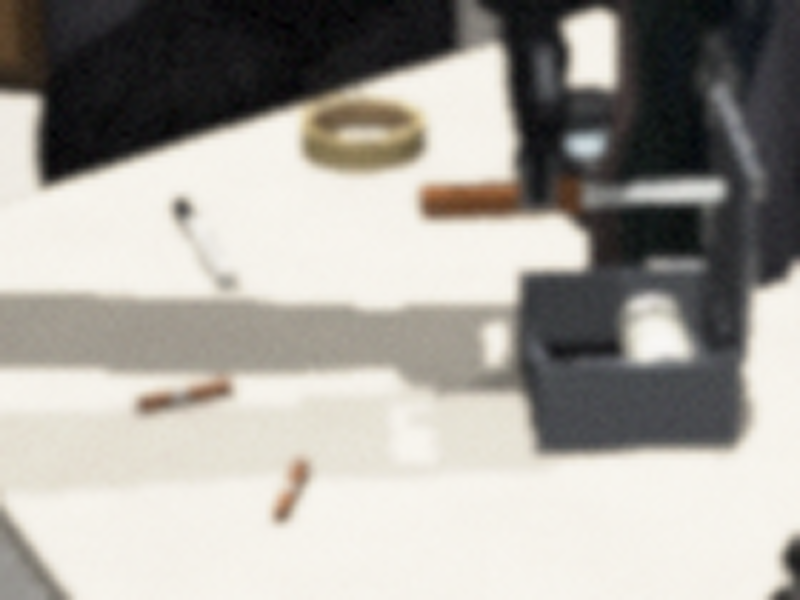

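The cover stands upright, with the blade tip touching it at (720,190). I'll withdraw straight back, then carry the tool to where it lay.

```bash
python3 -m jog '[[1,-15,0,0,0,0,0],[1,-45,0,0,0,0,0],[1,-80,0,0,0,0,0],[1,-115,0,0,0,0,0],[1,-145,0,0,0,0,0],[1,-145,0,0,0,0,0]]'; python3 - <<'E'
from h import *
delta([.4958,-.3344,.06],.266)
E
```

```text
time: 7.95
eef_pos: [0.4302, 0.0193, 0.151]
tcp_rot: [0.997, -0.071, -0.001, -0.0]
contact_force: [0.2, 0.2, -1.0]
opening: 0.172
finger_force: 108.3
t [115.1 340.9  90.6] rv [-0.001  0.003 -0.408]
```

```bash
python3 -m jog '[[1,5,35,0,0,0,0],[1,15,75,0,0,0,0],[1,28,115,0,0,0,0],[1,40,155,0,0,0,-0.1],[1,55,195,0,0,0,-0.2],[1,70,235,20,0,0,-0.3],[1,85,275,40,0,0,-0.408],[1,100,310,65,0,0,-0.408],[1,115,341,90,0,0,-0.408],[1,115,341,90,0,0,-0.408],[1,115,341,90,0,0,-0.408]]'; python3 - <<'E'
from h import *
delta([.4958,-.3344,.021],.266)
E
```

```text
time: 9.05
eef_pos: [0.4992, -0.3359, 0.0609]
tcp_rot: [0.991, 0.132, -0.001, -0.001]
contact_force: [-0.1, -0.1, -0.2]
opening: 0.176
finger_force: 108.4
t [-2.8 -2.2 40. ] rv [-0.002  0.001 -0.001]
```

```bash
python3 -m jog '[[1,-3,-2,15,0,0,0],[1,-3,-2,28,0,0,0],[1,-3,-2,35,0,0,0],[1,-3,-2,39,0,0,0],[1,-3,-2,40,0,0,0],[1,-3,-2,40,0,0,0]]'; python3 -m jog '[[0.85,0,0,0,0,0,0],[0.6,0,0,0,0,0,0],[0.4,0,0,0,0,0,0],[0.4,0,0,0,0,0,0],[0.4,0,0,-10,0,0,0],[0.4,0,0,-40,0,0,0],[0.4,0,0,-80,0,0,0],[0.4,0,0,-120,0,0,0],[0.4,0,0,-150,0,0,0],[0.4,0,0,-150,0,0,0],[0.4,0,0,-150,0,0,0]]'; python3 - <<'E'
from plant import imaging
import cv2,numpy as np
d=imaging.read_camera('side')['image'];w=imaging.read_camera('wrist')['image']
a=cv2.resize(d[150:330,190:370],(400,400));b=cv2.resize(w,(400,300));b=cv2.copyMakeBorder(b,0,100,0,0,0)
cv2.imwrite('pics/end.png',np.hstack([a,b]))
E
```

```text
time: 9.65
eef_pos: [0.4962, -0.3344, 0.0225]
tcp_rot: [0.991, 0.133, 0.0, 0.0]
contact_force: [0.8, 0.0, -0.5]
opening: 0.176
finger_force: 108.4
time: 10.75
eef_pos: [0.4964, -0.3348, 0.174]
tcp_rot: [0.991, 0.133, 0.001, 0.001]
contact_force: [-0.7, -0.2, -0.7]
opening: 0.603
finger_force: 0.0
```

View pics/end.png

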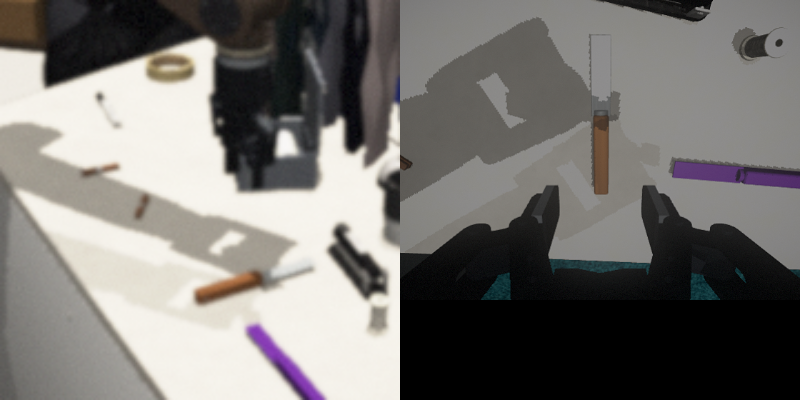

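The tool lies flat on the counter at (255,285), well away from the printer, and the cover still stands upright at (315,95). The bystanders in view haven't moved, so I'm handing the job in.

```bash
python3 -c "
from plant import workorder
print(workorder.sign_off())"
```

```text
the job is handed in; nothing more can be done
None
```

I levered the printer cover up with the pry tool, and in the last picture it stood upright by itself with the tool lying flat back in its starting spot, clear of the printer; the job was handed in at about 11 s, and sign-off returned no verdict.

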